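# Test the sander's latching stop button

## Robot

A 6-joint arm with a two-finger parallel gripper is mounted at the origin on the work surface. World frame = base frame: x ahead of the robot, y to its left, z up, the work surface at z = 0. Lengths are in m, angles in rad, forces in N, time in s.
With the tool pointing down it reaches from about 0.275 to 0.875 m from the base axis. Payload 12.5 kg.
Tool frame: the origin (TCP) lies on the centre line of the jaws, within the pads' length; the fingertips stand 19 mm ahead of it and the grasp point (between the pads) is the TCP; z points along the fingers, y is the line along which they close (so a half turn about z gives the same grasp; the last joint's range is limited). The gripper opens to 85 mm and grips with 20 to 120 N. Pads are 22 mm wide; open, the fingers measure 114 mm over their backs; the gripper's body (76 mm by 85 mm) begins 54 mm behind the grasp point. The pads swing forward as they close: fully open they stand 13 mm farther back than shut.
Start: joints at [1.111, 0.351, 1.652, -0, 1.139, -0.085], TCP at [0.201, 0.512, 0.25] pointing down, gripper open.
Joint ranges: [-2.75, 2.75], [-0.79, 2.1], [0.01, 2.65], [-1.57, 4.71], [0.07, 3.14], [-2.87, 2.87]. Speed limits (rad/s): [2.22, 2.22, 2.79, 3.14, 3.14, 3.14].

## Interface

Orientations are given as a unit quaternion [w, x, y, z].
In Python, from cell import read_state, grab_frame, order, spotter gives the robot as it stands.
- The arm moves only by the tool jog_arm, never from a script. Its argument "motion" is a list of rows, each a list of 7 numbers: the shift along the world's x, y, z in mm, then the turn, a rotation vector about the world's x, y, z in degrees, then the closure, from -1 (fully open) to 1 (shut). A call has 1 to 10 rows; each row shifts and turns the commanded pose from where the row before left it; what a row does not reach is not made up. A row lasts 1/10 s, in which the tool goes at most 50 mm and 8.59 degrees, less where a joint would pass 70% of its speed; a pose out of reach is approached as far as the arm can. A call with a gripper value outside its range is refused whole. The fingers move at their own pace and stop on an object; the grip force is fixed at half the most. Time passes only in rows, so rows that do not move let the fingers close. It gives the time, the measured TCP pose, the force, the opening and the grip force at its end, in the units of the state.
- read_state(): the state, without advancing time (a new reading comes with each control period).
- grab_frame(name): name is "scene" or "top" or "wrist"; returns a dict with "frame" (480x640x3 uint8, red, green, blue), "mtx" (3x3 intrinsics, pixels), "distortion" ([k1, k2, p1, p2, k3] as OpenCV has them; the pictures are not rectified), "extrinsics" (4x4, takes a point from world to camera coordinates). Camera axes: x right, y down, z forward; pixel columns grow to the right and rows downward; lengths in m; the calibration is good to about 2 mm. A picture is of the moment at which its call begins. There is no depth.
- order.hand_in(): hands the job in; it is judged then, once.
Trained networks look in a picture, given as the dict that the camera call returned (one of the last four; its "shot" number tells which), for a name from the list of things; names that differ only in an ending like _2 or _b are one class to them, and where a whole thing is asked for, a point or a joint stands for the part that bears it (a point fixed in the world has none). Each returns a list of dicts, best first, with "confidence" (0 to 1); they miss things now and then, are a little off and sometimes report something else, mostly with a low value. They report only what shows in the picture. A call takes as long as a camera call. They do not tell look-alikes from the thing itself.
- spotter.look_for(thing, picture): "position" ([x, y, z] in m, in world coordinates, good to about 4 mm: the middle of the surface that is visible of it).
- spotter.masks_of(thing, picture): "region" (480x640 bool, what is visible of it).
- spotter.landmark_of(thing, picture): "position" ([x, y, z] in m, in world coordinates, good to about 4 mm: a listed point, or the origin of a listed thing).
The state is a dict: "t": time; "q": joint angles; "joint_velocities": joint speeds; "joint_efforts": joint torques, N m; "tcp_pos": TCP position; "orientation": TCP orientation; "contact_force": force on the tool from outside, world axes, zero at the start; "torque": the same for the moment, N m; "gripper_width": opening from 0.0 (shut) to 1.0 (fully open); "grasp_force": force on a finger pad.
Only numpy, scipy, OpenCV 4.12 (cv2) and the standard library are available. Lean on these libraries where they do the work, as an engineer would, in place of code of your own. Each camera call takes 0.05 s, during which the arm holds its last target. There are 200 camera calls.

## Task

Test the bench sander's stop: with the fingertips, gently press the winged mushroom button in until it stays down by itself and take your fingers off it, then push a wing round clockwise (seen from above) until the latch lets go, and let the button spring back out. Do not pinch the button or pull it up, and leave the small start button, the speed dial and everything else on the bench as they are.

Things in the scene. Friction and masses are not known exactly. Their poses are not given: they have to be found in the camera images.
- station: stop station: grey steel box 140 (its x) x 96 (its y) x 55 mm high, screwed to the bench; origin at the centre of its underside. Carries the winged stop button (axis at x = +22 mm, y = 0) and the small round start button (x = -46 mm, y = 0). The speed station is an identical box; either may stand on the left
- stop_head: black stop button: round head 46 mm across, 21 mm high, with two wings along its own +y and -y, reaching 42 mm from the axis, 12 mm thick, from 5 to 21 mm below its top. Origin: centre of its flat 34 mm top, on the turning axis, z up; moves and turns with it. When out: top 96 mm above the bench, underside 20 mm above the box's lid (14 mm above a 48 mm collar)
- press (a joint): how far the stop button is pushed in, m: 0 out, grows downwards. A spring (0.6 N per mm) pushes it out. Pushed past about 9 mm (about 6 N) it latches and stays at about 8.5 mm when let go; it bottoms at 13.5 mm. It is damped: best pressed at 20 mm per s or slower, to 10 to 12 mm. It can be pulled up to -8 mm against the same spring
- twist (a joint): turn of the stop button, rad: 0 at rest (wings along the station's y), grows clockwise seen from above, to 0.95 at most. A light spring (0.03 to 0.09 N m) turns it back to 0 when let go. When latched, turning it past 0.45 to 0.65 frees the latch and the button springs out, if clear to rise
- start (a joint): the small round start button on the station, 20 mm across, its top 18 mm above the lid; m pressed, 0 out, 0.005 fully in. Leave alone
- speed_box: the speed station: same grey box, 140 x 96 x 55 mm, fixed; origin at the centre of its underside; it carries only the speed dial at x = +20 mm. Leave alone
- dial_mark (a point): the white mark on top of the black speed dial (52 mm across with a bar grip), 20 mm off its axis, 99 mm above the bench. Leave alone
- finial: turned wooden finial, 36 mm across, 46 mm tall; loose bystander, origin at the centre of its underside, z up
- candlestick: turned wooden candlestick, foot 90 mm across, 180 mm tall; loose bystander, origin at the centre of its underside, z up
- glue: white glue bottle, 60 mm across, 160 mm tall; loose bystander, origin at the centre of its underside, z up
- keepsake: closed wooden keepsake box 100 x 150 x 78 mm; loose bystander, origin at the centre of its underside, z up
- hammer: hammer lying on the bench; origin under its middle, x along it; loose bystander
- offcut: wooden offcut 140 x 45 x 28 mm lying flat; loose bystander, origin at the centre of its underside, z up
- can: open aluminium can, 72 mm across, 100 mm tall; loose bystander, origin at the centre of its underside, z up
Not all that is in view belongs to the job. What is shaped like the station but yellow is not meant.

How it is judged:
By the outcome, as a careful person would: the job done as asked, in the order asked, and still so for the second after the job is handed in, with the robot touching nothing.
It also fails if it takes over 53 s, if anything falls off the work surface, if the arm or the gripper's body presses on something with over 40 N, if the wrist force passes 120 N, or if a joint passes its speed limit or range.

## Working session

There is one attempt and no reset: what is moved stays moved. The work goes in short steps, Python scripts to look and compute and a tool call to move; the robot and the scene stay as the last step left them, time stands still between calls to the robot, and variables do not carry over. Pictures are saved under pics/ and viewed, at most 10 in all, crops included, and the job is handed in when it is done.

Besides the shell and the picture viewer there is one more tool, called by a JSON object that holds its "api" and its "payload". jog_arm: Moves the arm, as the interface text tells. Its arguments: {"type":"object","properties":{"motion":{"type":"array","items":{"type":"array","items":{"type":"number"}}}},"required":["motion"]}

```bash
mkdir -p pics; ls
cat > h.py <<'E'
import numpy as np, cv2
from cell import read_state, grab_frame, order, spotter
def save(n,im): cv2.imwrite(f'pics/{n}.png',im[:,:,::-1])
def proj(f,P):
    E=np.array(f['extrinsics']);r,_=cv2.Rodrigues(E[:3,:3])
    return cv2.projectPoints(np.array(P,float).reshape(-1,3),r,E[:3,3],np.array(f['mtx']),np.array(f['distortion']))[0].reshape(-1,2)
def tri(fs,uvs):
    A=[];
    for f,uv in zip(fs,uvs):
        n=cv2.undistortPoints(np.array([[uv]],float),np.array(f['mtx']),np.array(f['distortion']))[0,0]
        E=np.array(f['extrinsics']);A+= [n[0]*E[2]-E[0], n[1]*E[2]-E[1]]
    X=np.linalg.svd(np.array(A))[2][-1];return X[:3]/X[3]
def onz(f,uv,z):
    n=cv2.undistortPoints(np.array([[uv]],float),np.array(f['mtx']),np.array(f['distortion']))[0,0]
    E=np.array(f['extrinsics']);c=-E[:3,:3].T@E[:3,3];d=E[:3,:3].T@np.array([n[0],n[1],1]);return c+d*(z-c[2])/d[2]
E
python3 - <<'E'
from h import *
s=grab_frame('scene');t=grab_frame('top')
save('scene1',s['frame']);save('top1',t['frame'])
for n in ['station','stop_head','start','speed_box','dial_mark','candlestick','glue','can','finial','keepsake']:
  for nm,f in (('s',s),('t',t)):
    for d in spotter.landmark_of(n,f)[:3]:
      p=d['position'];print(n,nm,round(d['confidence'],2),np.round(p,3),proj(f,p)[0].round())
E
```

```text
pics
station s 0.93 [ 0.258 -0.35   0.   ] [238. 179.]
station s 0.91 [ 0.54  -0.176 -0.001] [241. 254.]
station s 0.6 [ 0.35  -0.076 -0.003] [313. 218.]
station t 0.88 [ 0.542 -0.174 -0.004] [386. 244.]
station t 0.88 [ 0.344 -0.078 -0.001] [352. 315.]
station t 0.58 [ 0.257 -0.351  0.001] [451. 348.]
stop_head s 0.79 [ 0.568 -0.169  0.094] [232. 230.]
stop_head s 0.76 [ 0.369 -0.067  0.097] [311. 190.]
stop_head s 0.71 [ 0.281 -0.341  0.098] [232. 153.]
stop_head t 0.77 [ 0.367 -0.067  0.094] [349. 308.]
stop_head t 0.75 [ 0.28  -0.335  0.091] [452. 342.]Traceback (most recent call last):
  File "<stdin>", line 6, in <module>
ValueError: it knows: can, candlestick, dial_mark, finial, glue, hammer, keepsake, offcut, speed_box, station, stop_head
```

View pics/scene1.png

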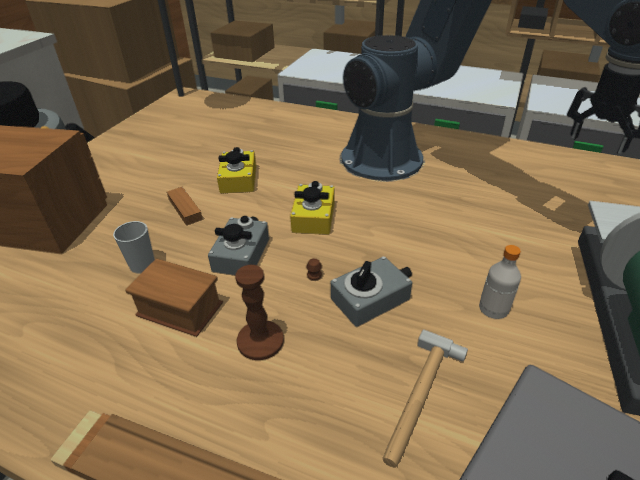

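View pics/top1.png

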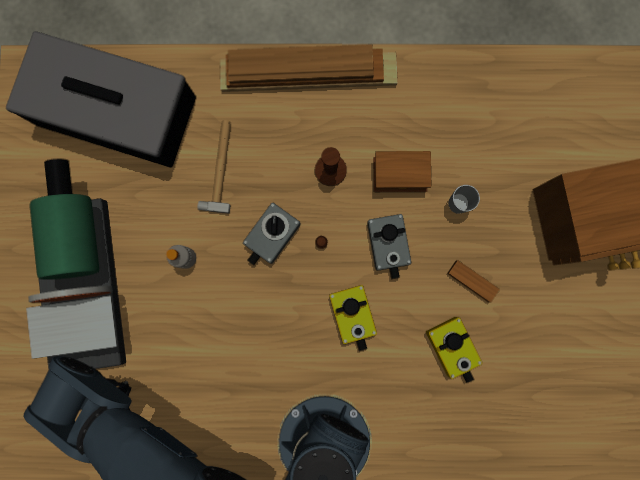

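The grey box with the winged button is at top px (389,243), scene px (233,235). The two yellow look-alikes are at top (352,315) and (453,348), and the grey box at (272,234) carries the speed dial. I choose the grey one at (389,243). Next I move above it for a close look.

{"api": "jog_arm", "payload": {"motion": [[0,0,30,0,0,0,1],[20,-45,20,0,0,0,1],[20,-45,0,0,0,0,1],[20,-45,0,0,0,0,1],[20,-45,0,0,0,0,1],[20,-45,0,0,0,0,1],[20,-45,0,0,0,0,1],[20,-45,0,0,0,0,1],[20,-45,0,0,0,0,1],[20,-45,0,0,0,0,1]]}}

```text
t: 1.3
tcp_pos: [0.3805, 0.1075, 0.2994]
orientation: [0.0, 0.186, 0.983, 0.0]
contact_force: [1.7, 0.7, -0.4]
gripper_width: -0.0
grasp_force: 0.0
```

{"api": "jog_arm", "payload": {"motion": [[20,-45,0,0,0,0,1],[20,-45,0,0,0,0,1],[20,-45,0,0,0,0,1],[20,-45,0,0,0,0,1],[20,-45,0,0,0,0,1],[0,-25,0,0,0,0,1],[0,0,0,0,0,0,1],[0,0,0,0,0,0,1]]}}

```text
t: 2.1
tcp_pos: [0.4799, -0.1406, 0.2989]
orientation: [-0.0, 0.187, 0.982, 0.0]
contact_force: [0.0, 0.6, 0.0]
gripper_width: -0.0
grasp_force: 0.0
```

Run:
```python
from h import *
from scipy.spatial.transform import Rotation as R
s=read_state();q=s['orientation'];print(s['t'],s['tcp_pos'],np.round(R.from_quat(np.roll(q,-1)).as_matrix(),3),s['gripper_width'])
w=grab_frame('wrist');save('w1',w['frame']);t=grab_frame('top');sc=grab_frame('scene')
E=np.array(w['extrinsics']);print('cam',-E[:3,:3].T@E[:3,3])
for n in ['station','stop_head']:
  for nm,f in (('w',w),('t',t),('s',sc)):
    for d in spotter.landmark_of(n,f)[:3]:
      p=d['position'];print(n,nm,round(d['confidence'],2),np.round(p,3),proj(f,p)[0].round())
```

```text
2.1 [ 0.47991033 -0.14055477  0.29887522] [[-0.93   0.367 -0.001]
 [ 0.367  0.93   0.   ]
 [ 0.001  0.    -1.   ]] -0.00018493801559050263
cam [ 0.40544653 -0.1110756   0.42165235]
station w 0.92 [ 0.346 -0.075 -0.007] [335.  28.]
station w 0.79 [ 0.538 -0.175  0.005] [313. 245.]
station w 0.61 [ 0.262 -0.349 -0.001] [34. 50.]
station t 0.81 [ 0.257 -0.353 -0.004] [451. 348.]
station t 0.66 [ 0.345 -0.077 -0.002] [351. 315.]
station s 0.88 [ 0.349 -0.078 -0.001] [312. 217.]
station s 0.58 [ 0.542 -0.177 -0.001] [240. 254.]
station s 0.56 [ 0.257 -0.348 -0.   ] [239. 179.]
stop_head w 0.94 [ 0.368 -0.067  0.097] [360.  29.]
stop_head w 0.75 [ 0.569 -0.169  0.094] [330. 305.]
stop_head t 0.68 [ 0.281 -0.341  0.096] [454. 342.]
stop_head t 0.44 [ 0.564 -0.17   0.098] [388. 233.]
stop_head s 0.91 [ 0.369 -0.07   0.093] [311. 191.]
stop_head s 0.71 [ 0.565 -0.169  0.091] [233. 230.]
stop_head s 0.49 [ 0.279 -0.342  0.098] [232. 153.]
```

View pics/w1.png

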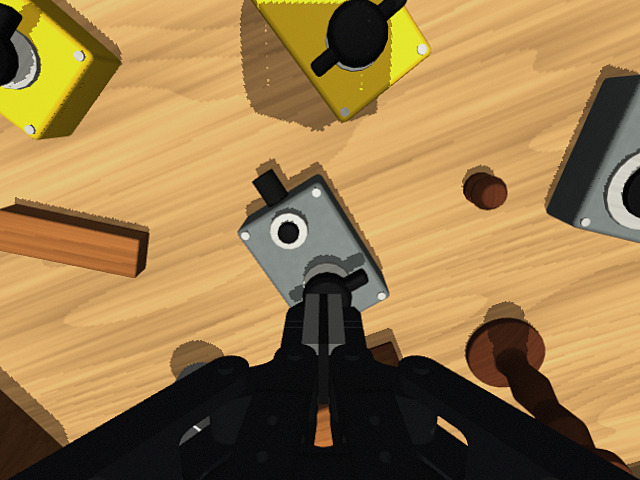

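The wrist picture shows the grey station at the centre. Its start button is at (288,231), its lid screws at (316,193), (245,236) and (381,296), and the stop head is just ahead of the shut fingertips at about (330,285). The yellow look-alikes are at the upper edge. I'll get the yaw from the screws and the start ring.

Run:
```python
from h import *
w=grab_frame('wrist');t=grab_frame('top');sc=grab_frame('scene')
a,b,c=[onz(w,p,.056) for p in [(316,193),(245,236),(381,296)]]
print(a,b,c,'center',(b+c)/2,'yaw',np.degrees(np.arctan2(*(c-a)[1::-1])),'ydir',np.degrees(np.arctan2(*(a-b)[1::-1]))-90, np.linalg.norm(c-a),np.linalg.norm(a-b))
print('start',onz(w,(288.5,232),.073))
f=lambda f,x0,y0,n: cv2.resize(f['frame'][y0:y0+80,x0:x0+100],None,fx=4,fy=4,interpolation=cv2.INTER_CUBIC)
im=np.vstack([f(t,340,195,0)]);im=np.hstack([im,f(sc,190,195,0)]);save('crop1',im)
```

```text
[ 0.47626678 -0.14577452  0.056     ] [ 0.49032429 -0.22464973  0.056     ] [ 0.59824141 -0.12401446  0.056     ] center [ 0.54428285 -0.1743321   0.056     ] yaw 10.115052846576836 ydir 10.105420792231143 0.12390040218245849 0.08011812259854031
start [ 0.4973838  -0.18088905  0.073     ]
```

View pics/crop1.png

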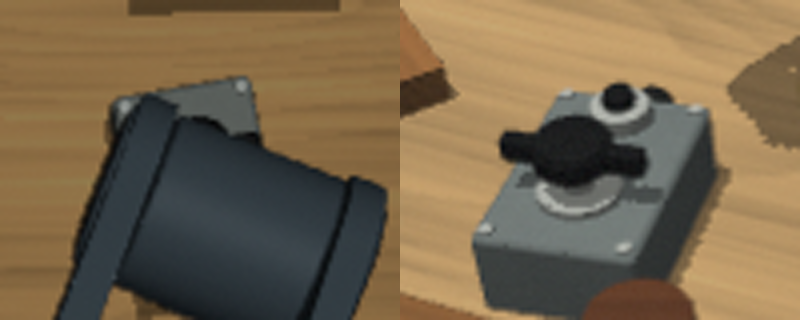

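The crop shows the wings along the station's y, and the button is out. Station centre is (0.5435, -0.1745) with yaw 10.1°, which puts the button axis at about (0.5655, -0.170). Next I turn the tool by -58.4° and go above the button.

{"api": "jog_arm", "payload": {"motion": [[13,-5,0,0,0,-8.3,1],[13,-5,0,0,0,-8.3,1],[13,-5,0,0,0,-8.4,1],[13,-5,0,0,0,-8.4,1],[13,-4,-10,0,0,-8.4,1],[10,-3,-30,0,0,-8.3,1],[10.5,-2.5,-40,0,0,-8.3,1],[0,0,-40,0,0,0,1],[0,0,-29,0,0,0,1],[0,0,0,0,0,0,1]]}}

```text
t: 3.7
tcp_pos: [0.5637, -0.1693, 0.1463]
orientation: [-0.003, 0.642, 0.767, -0.001]
contact_force: [-0.5, 0.3, -0.5]
gripper_width: 0.002
grasp_force: 0.0
```

{"api": "jog_arm", "payload": {"motion": [[0,0,0,0,0,0,1],[0,0,0,0,0,0,1],[0,0,0,0,0,0,1]]}}

```text
t: 4.0
tcp_pos: [0.5664, -0.1703, 0.1519]
orientation: [0.001, 0.642, 0.767, 0.0]
contact_force: [-0.3, -0.3, -0.1]
gripper_width: -0.0
grasp_force: 0.0
```

Run:
```python
from h import *
s=read_state();print(s['t'],s['tcp_pos'],s['orientation'])
w=grab_frame('wrist');sc=grab_frame('scene')
print(proj(w,[[.5655,-.17,.096]]))
im=np.hstack([cv2.resize(w['frame'],(520,390)),cv2.resize(sc['frame'][190:280,185:250],None,fx=4.3334,fy=4.3334)[:390,:280]]);save('c2',im)
```

```text
4.0 [ 0.56638039 -0.17032104  0.15193788] [1.37787274e-03 6.41949848e-01 7.66745252e-01 4.61578651e-04]
[[321.98809935 276.3694822 ]]
```

View pics/c2.png

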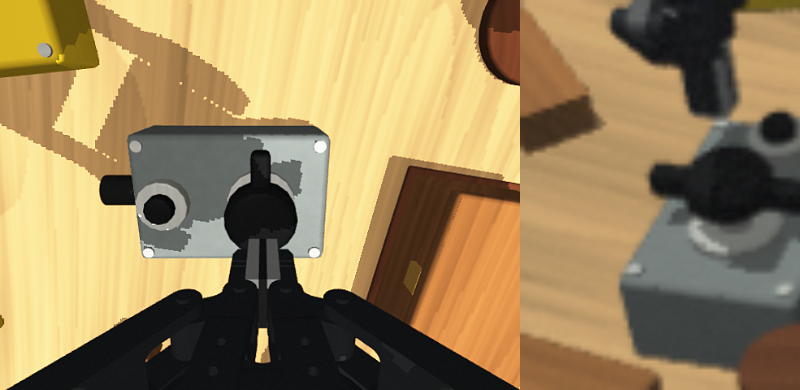

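The wrist view shows the head at about (261,213) in the crop, laterally centred on the fingers with its wing along the tool's x. The fingertips are clear above it. Now I approach and press slowly.

{"api": "jog_arm", "payload": {"motion": [[0,0,-10,0,0,0,1],[0,0,-10,0,0,0,1],[0,0,-8,0,0,0,1],[0,0,-2,0,0,0,1],[0,0,-1.5,0,0,0,1],[0,0,-1.5,0,0,0,1],[0,0,-1.5,0,0,0,1],[0,0,0,0,0,0,1],[0,0,0,0,0,0,1]]}}

```text
t: 5.0
tcp_pos: [0.5657, -0.17, 0.1158]
orientation: [0.0, 0.642, 0.767, 0.0]
contact_force: [0.4, -0.2, 0.3]
gripper_width: 0.004
grasp_force: 0.0
```

{"api": "jog_arm", "payload": {"motion": [[0,0,-1,0,0,0,1],[0,0,-1,0,0,0,1],[0,0,-1,0,0,0,1],[0,0,-1,0,0,0,1],[0,0,0,0,0,0,1],[0,0,0,0,0,0,1]]}}

```text
t: 5.6
tcp_pos: [0.5658, -0.1701, 0.1117]
orientation: [0.0, 0.642, 0.767, 0.0]
contact_force: [0.8, -0.6, 2.7]
gripper_width: -0.0
grasp_force: 1.2
```

{"api": "jog_arm", "payload": {"motion": [[0,0,-1,0,0,0,1],[0,0,-1,0,0,0,1],[0,0,-1,0,0,0,1],[0,0,-1,0,0,0,1],[0,0,-1,0,0,0,1],[0,0,-1,0,0,0,1],[0,0,-1,0,0,0,1],[0,0,-0.5,0,0,0,1],[0,0,0,0,0,0,1],[0,0,0,0,0,0,1]]}}

```text
t: 6.6
tcp_pos: [0.5658, -0.1701, 0.1043]
orientation: [0.0, 0.642, 0.767, 0.0]
contact_force: [-0.5, 0.6, 6.2]
gripper_width: 0.0
grasp_force: 3.2
```

{"api": "jog_arm", "payload": {"motion": [[0,0,2,0,0,0,1],[0,0,2,0,0,0,1],[0,0,3,0,0,0,1],[0,0,8,0,0,0,1],[0,0,15,0,0,0,1],[-10,10,5,0,0,0,1],[-13,13,0,0,0,0,1],[-12,12,0,0,0,0,1],[0,0,0,0,0,0,1],[0,0,0,0,0,0,1]]}}

```text
t: 7.6
tcp_pos: [0.5312, -0.1353, 0.14]
orientation: [0.001, 0.642, 0.767, 0.0]
contact_force: [0.7, -0.9, 0.3]
gripper_width: 0.002
grasp_force: 0.0
```

Run:
```python
from h import *
s=read_state();print(s['t'],s['tcp_pos'],s['contact_force'])
w=grab_frame('wrist');sc=grab_frame('scene')
im=np.hstack([cv2.resize(w['frame'],(520,390)),cv2.resize(sc['frame'][190:280,185:250],None,fx=4.3334,fy=4.3334)[:390,:280]]);save('c3',im)
d=spotter.landmark_of('stop_head',sc)+spotter.landmark_of('stop_head',w)
for x in d: print(round(x['confidence'],2),np.round(x['position'],3))
```

```text
7.6 [ 0.5312237  -0.13527891  0.14003403] [ 0.71289718 -0.94765025  0.29725775]
0.91 [ 0.57  -0.165  0.084]
0.9 [ 0.371 -0.067  0.095]
0.4 [ 0.281 -0.34   0.096]
0.93 [ 0.567 -0.171  0.087]
```

View pics/c3.png

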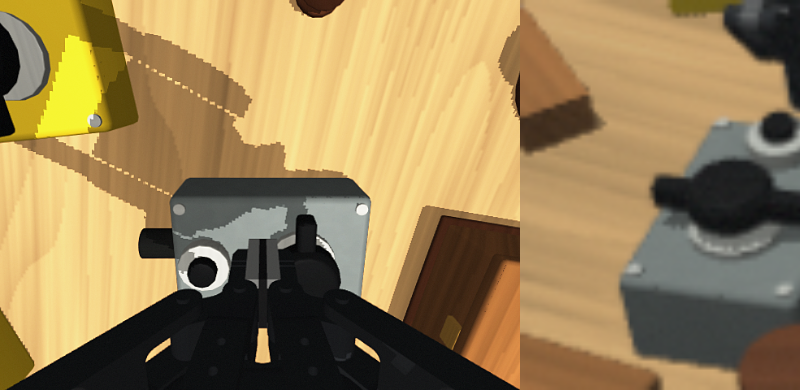

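The head now sits low at z ≈ 0.085 with nothing touching it, so it is latched. The fingers are beside the +y wing, on its start-button side, at crop (262,255) with the wing at (305,232). I lower the fingertips beside the wing.

{"api": "jog_arm", "payload": {"motion": [[0.5,-2.5,-10,0,0,0,1],[0,0,-12,0,0,0,1],[0,0,-10,0,0,0,1],[0,0,-8,0,0,0,1],[0,0,-5,0,0,0,1],[0,0,-4,0,0,0,1],[0,0,0,0,0,0,1],[0,0,0,0,0,0,1]]}}

```text
t: 8.6
tcp_pos: [0.5313, -0.1375, 0.0903]
orientation: [0.0, 0.642, 0.767, 0.0]
contact_force: [-0.6, 0.6, 1.2]
gripper_width: -0.001
grasp_force: 0.0
```

Run:
```python
from h import *
s=read_state();print(s['t'],s['tcp_pos'],s['contact_force'])
w=grab_frame('wrist');sc=grab_frame('scene')
im=np.hstack([cv2.resize(w['frame'],(520,390)),cv2.resize(sc['frame'][190:280,185:250],None,fx=4.3334,fy=4.3334)[:390,:280]]);save('c4',im)
```

```text
8.6 [ 0.53128033 -0.13754257  0.09030595] [-0.59528097  0.59047073  1.24538847]
```

View pics/c4.png

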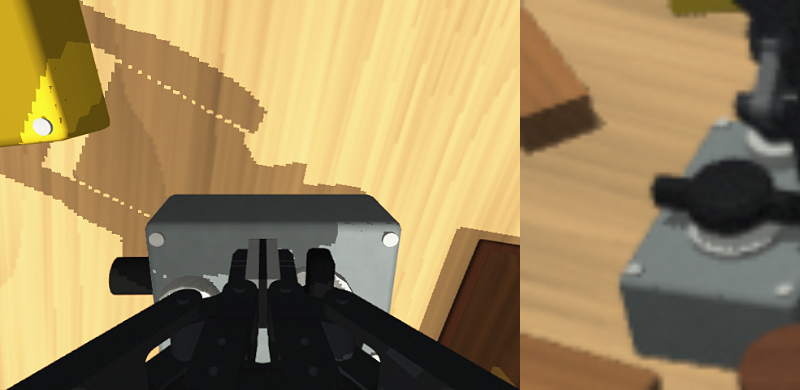

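The fingertip is at crop (262,260), 6 mm short of the wing at (320,265), and touches nothing. I push along station +x, slightly raised.

{"api": "jog_arm", "payload": {"motion": [[2,0.35,2.5,0,0,0,1],[2,0.35,0,0,0,0,1],[2,0.35,0,0,0,0,1],[2,0.35,0,0,0,0,1],[2,0.35,0,0,0,0,1],[2,0.35,0,0,0,0,1],[2,0.35,0,0,0,0,1],[2,0.35,0,0,0,0,1],[0,0,0,0,0,0,1]]}}

```text
t: 9.6
tcp_pos: [0.5473, -0.1346, 0.0926]
orientation: [-0.0, 0.642, 0.767, 0.0]
contact_force: [-1.1, 1.4, 0.5]
gripper_width: 0.0
grasp_force: 0.7
```

{"api": "jog_arm", "payload": {"motion": [[2,0.35,0,0,0,0,1],[2,0.35,0,0,0,0,1],[1,0.2,0,0,0,0,1],[1,0.2,0,0,0,0,1],[1,0.2,0,0,0,0,1],[0,0,0,0,0,0,1],[0,0,0,0,0,0,1]]}}

```text
t: 10.3
tcp_pos: [0.5541, -0.1334, 0.0926]
orientation: [-0.0, 0.642, 0.767, -0.0]
contact_force: [-1.6, 0.8, 1.3]
gripper_width: 0.001
grasp_force: 0.8
```

Run:
```python
from h import *
s=read_state();print(s['t'],s['tcp_pos'],s['contact_force'],s['torque'])
w=grab_frame('wrist');sc=grab_frame('scene')
im=np.hstack([cv2.resize(w['frame'],(520,390)),cv2.resize(sc['frame'][190:280,185:250],None,fx=4.3334,fy=4.3334)[:390,:280]]);save('c5',im)
for x in spotter.landmark_of('stop_head',sc)+spotter.landmark_of('stop_head',w): print(round(x['confidence'],2),np.round(x['position'],3))
```

```text
10.3 [ 0.55408218 -0.13340956  0.09258942] [-1.56024997  0.7716631   1.33438845] [0.0554099  0.2001355  0.01610211]
0.75 [ 0.368 -0.068  0.095]
0.64 [ 0.571 -0.17   0.09 ]
0.8 [ 0.568 -0.168  0.09 ]
```

View pics/c5.png

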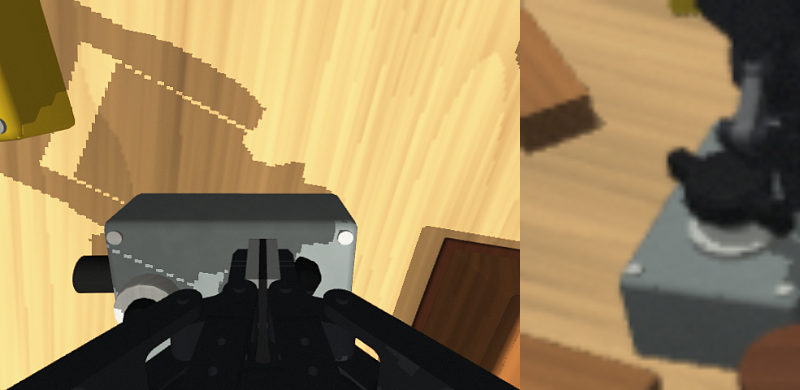

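The wing is turned (crop (305,275)) by roughly 0.55 rad. The head is still low, so I keep pushing.

{"api": "jog_arm", "payload": {"motion": [[1,0.2,0,0,0,0,1],[1,0.2,0,0,0,0,1],[1,0.2,0,0,0,0,1],[1,0.2,0,0,0,0,1],[1,0.2,0,0,0,0,1],[1,0.2,0,0,0,0,1],[0,0,0,0,0,0,1],[0,0,0,0,0,0,1]]}}

```text
t: 11.3
tcp_pos: [0.5601, -0.1322, 0.0925]
orientation: [-0.0, 0.642, 0.767, -0.0]
contact_force: [-2.1, -0.4, 0.2]
gripper_width: -0.0
grasp_force: 0.9
```

Run:
```python
from h import *
s=read_state();print(s['t'],s['tcp_pos'],s['contact_force'],s['torque'])
w=grab_frame('wrist');sc=grab_frame('scene')
im=np.hstack([cv2.resize(w['frame'],(520,390)),cv2.resize(sc['frame'][190:280,185:250],None,fx=4.3334,fy=4.3334)[:390,:280]]);save('c6',im)
for x in spotter.landmark_of('stop_head',sc)+spotter.landmark_of('stop_head',w): print(round(x['confidence'],2),np.round(x['position'],3))
```

```text
11.3 [ 0.56008403 -0.13218027  0.09254349] [-2.13392861 -0.38007828  0.24132151] [-0.09395899  0.30119268 -0.0686635 ]
0.95 [ 0.368 -0.069  0.098]
0.62 [ 0.57  -0.171  0.091]
0.61 [ 0.567 -0.169  0.094]
```

View pics/c6.png

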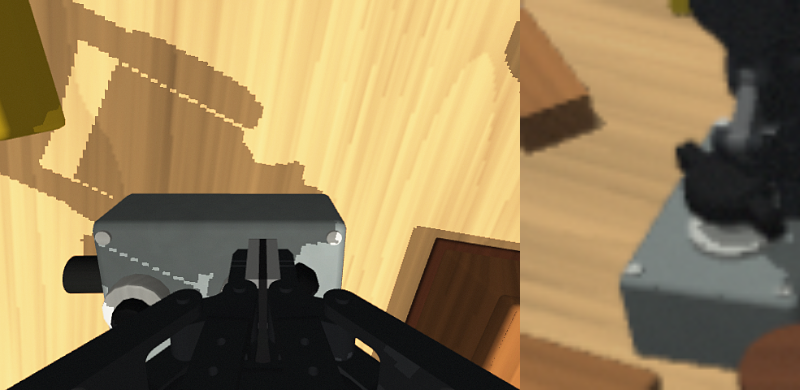

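The head looks higher now (network z 0.091 to 0.094, against 0.085 latched), so it has probably been released. I push a hair more, then withdraw backwards and up to check.

{"api": "jog_arm", "payload": {"motion": [[1,0.2,0,0,0,0,1],[1,0.2,0,0,0,0,1],[0,0,0,0,0,0,1],[0,0,0,0,0,0,1],[-2,-0.3,0,0,0,0,1],[-3,-0.5,0,0,0,0,1],[-4,-0.7,0,0,0,0,1],[-5,-0.9,0,0,0,0,1],[-6,-1,0,0,0,0,1],[-7,-1.2,0,0,0,0,1]]}}

```text
t: 12.5
tcp_pos: [0.5348, -0.1367, 0.0927]
orientation: [0.0, 0.642, 0.767, 0.0]
contact_force: [0.5, 0.0, -0.1]
gripper_width: -0.004
grasp_force: 0.0
```

{"api": "jog_arm", "payload": {"motion": [[-6,0,0,0,0,0,1],[0,0,10,0,0,0,1],[0,0,20,0,0,0,1],[0,10,30,0,0,0,1],[-10,30,30,0,0,0,1],[-20,40,20,0,0,0,1],[-20,45,0,0,0,0,1],[0,0,0,0,0,0,1],[0,0,0,0,0,0,1]]}}

```text
t: 13.4
tcp_pos: [0.4793, -0.0108, 0.2036]
orientation: [0.001, 0.641, 0.767, 0.0]
contact_force: [-0.2, 0.0, -0.0]
gripper_width: 0.0
grasp_force: 0.0
```

Run:
```python
from h import *
s=read_state();print(s['t'],s['tcp_pos'],s['contact_force'])
sc=grab_frame('scene');t=grab_frame('top')
c=lambda f,x,y:cv2.resize(f['frame'][y:y+90,x:x+90],(400,400),interpolation=cv2.INTER_CUBIC)
save('c7',np.hstack([c(sc,190,190),c(t,345,200)]))
for f in (sc,t):
  for x in spotter.landmark_of('stop_head',f): print(round(x['confidence'],2),np.round(x['position'],3))
```

```text
13.4 [ 0.47933358 -0.01075922  0.20359546] [-0.15795388  0.04945549 -0.02143455]
0.67 [ 0.278 -0.338  0.095]
0.63 [ 0.568 -0.169  0.094]
0.63 [ 0.367 -0.068  0.092]
0.7 [ 0.282 -0.34   0.092]
0.52 [ 0.564 -0.169  0.1  ]
0.47 [ 0.37  -0.067  0.097]
```

View pics/c7.png

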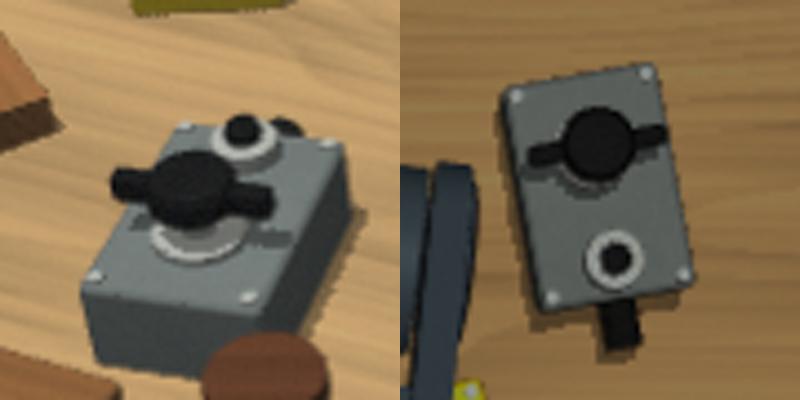

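In the scene crop the head (190,190) is up, with its shadow gap back. In the top crop the wings at (545,155)–(650,135) are back along the station's y. I compare with the first picture and hand in if they match.

Run:
```python
from h import *
sc=grab_frame('scene')['frame'];a=cv2.imread('pics/scene1.png')[:,:,::-1]
d=np.abs(sc.astype(int)-a).sum(2)[205:272,205:272]
print('changed px',(d>60).sum(),'mean',d.mean())
if (d>60).sum()<60: print(order.hand_in())
```

```text
changed px 0 mean 14.988193361550456
the job is handed in; nothing more can be done
None
```

I pressed the stop button until it latched, then freed it by pushing a wing clockwise. It sprang back out with its wings at rest, matching the first picture, and I handed the job in after about 13.5 s with the arm clear of everything.

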